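# Find the full slide box by its weight and pack it in the carton

### The arm

A 6-joint arm with a two-finger parallel gripper is mounted at the origin on a cart in front of the work surface, level with it; the furniture and walls round the work are solid. World frame = base frame: x ahead of the robot, y to its left, z up, the work surface at z = 0. Lengths are in m, angles in degrees, forces in N, time in s.
With the tool pointing down it reaches from about 0.25 to 0.8 m from the base axis. Payload 8.5 kg.
Tool frame: the origin (TCP) lies at the centre of the arm's flange, where the gripper is bolted on; the fingertips stand 173 mm ahead of it and the grasp point (between the pads) lies 155 mm ahead of it; z points along the fingers, y is the line along which they close (so a half turn about z gives the same grasp; the last joint's range is limited). The gripper opens to 85 mm and grips with 20 to 120 N. Pads are 22 mm wide; open, the fingers measure 114 mm over their backs; the gripper's body (76 mm by 85 mm) begins 54 mm behind the grasp point. The pads swing forward as they close: fully open they stand 13 mm farther back than shut.
Start: joints at [69.385, 13.648, -0.773, 75.585, 0, 90], TCP at [0.185, 0.491, 0.405] pointing down, gripper open.
Joint ranges: [-152.45, 152.45], [-59.26, 108.67], [-65.41, 83.53], [-104.44, 129.93], [-82.83, 76.93], [-180, 180]. Speed limits (degrees/s): [127.2, 127.2, 159.86, 180, 180, 180].

### API

Orientations are given as [roll, pitch, yaw] about the fixed x, y, z axes, in that order (R = Rz(yaw) Ry(pitch) Rx(roll)).
In Python, from plant import readout, read_camera, calibration, finish_job, look_for, place_of gives the robot as it stands. The module is installed in compiled form; this text tells all that it offers.
- The arm moves only by the shell command python3 -m handwheel 'ROWS' [FORCE]. ROWS is JSON, a list that holds one entry, the list of rows, each a list of 7 numbers: the shift along the tool's x, y, z in m, then the turn, a rotation vector about the tool's x, y, z in degrees, then the closure, from -1 (fully open) to 1 (shut). A call has 1 to 5 rows; each row is the pose to reach, as a shift and turn from the pose commanded when the call began, along the tool's axes at that moment; what a row does not reach only later rows make up. A row lasts 1/8 s, in which the tool goes at most 62.5 mm and 10.7 degrees, less where a joint would pass 70% of its speed; a pose out of reach is approached as far as the arm can. A call with a gripper value outside its range is refused whole. The fingers move at their own pace and stop on an object; FORCE is the grip in N (left out, the last holds). Time passes only in rows, so rows that repeat a pose let the fingers close. It gives the time, the measured TCP pose, the force, the opening and the grip force at its end, in the units of the state.
- readout.get_obs(): the state, without advancing time (a new reading comes with each control period).
- read_camera(name): name is "side" or "top"; returns the picture (400x640x3 uint8, red, green, blue); there is no depth.
- calibration(name): a dict with "mtx" (3x3 intrinsics, pixels), "rvec" (rotation vector, rad) and "tvec" (3), from world to camera coordinates, as OpenCV has them. Camera axes: x right, y down, z forward; pixel columns grow to the right and rows downward; lengths in m; the calibration is good to about 2 mm. A picture is of the moment at which its call begins. calibration takes no time and is no camera call.
- finish_job(): hands the job in; it is judged then, once.
Trained networks look in the newest picture that a camera, given by its name, has taken for a name from the list of things; names that differ only in an ending like _2 or _b are one class to them, and where a whole thing is asked for, a point or a joint stands for the part that bears it (a point fixed in the world has none). Each returns a list of dicts, best first, with "conf" (0 to 1); they miss things now and then, are a little off and sometimes report something else, mostly with a low value. They report only what shows in the picture. A call takes as long as a camera call.
- look_for(camera, query): "uv" ([column, row] in pixels, amid what is visible of it).
- place_of(camera, query): "uv" ([column, row] in pixels: a listed point, or the origin of a listed thing).
The state is a dict: "time": time; "joints": joint angles; "joint_velocities": joint speeds; "joint_efforts": joint torques, N m; "tool_pos": TCP position; "eef_rot": TCP orientation; "ft_force": force on the tool from outside, world axes, zero at the start; "moment": the same for the moment, N m; "finger_gap": opening from 0.0 (shut) to 1.0 (fully open); "gripper_force": force on a finger pad.
Only numpy, scipy, OpenCV 4.12 (cv2) and the standard library are available. Lean on these libraries where they do the work, as an engineer would, in place of code of your own. Each camera call takes 0.05 s, during which the arm holds its last target. There are 200 camera calls.

### The job

The three closed slide boxes in the plywood rack look alike, but only one is full of glass slides and the other two are empty: find the full one by its weight and stand it, upright, on the floor of the shipping carton in the bay between the two card cushions. Then close the carton, first folding both short side flaps flat and then the lid over them. Keep every box upright, leave the two empty boxes standing in their own slots of the rack, and do not disturb the other things on the bench.

Things in the scene. Friction and masses are not known exactly. Their poses are not given: they have to be found in the camera images.
- rack: low plywood rack fixed to the bench, 79 x 146 mm (x, y), with three slots of 69 x 42 mm in a row along its y (at y = -47, 0, +47 mm), a slide box in each. Slot floor at z = 8 mm, slot walls up to z = 30 mm; the boxes stand 7 mm apart, tops at z = 100 mm. Origin on the bench under its centre
- box_1: closed grey slide box, 64 x 40 x 92 mm (x, y, z), standing on its small end in the rack's slot; origin at the centre of its underside, z up. The three are alike outside; full it weighs about 0.4 to 0.5 kg, empty about 0.1 kg
- box_2: closed grey slide box, 64 x 40 x 92 mm (x, y, z), standing on its small end in the rack's slot; origin at the centre of its underside, z up. The three are alike outside; full it weighs about 0.4 to 0.5 kg, empty about 0.1 kg
- box_3: closed grey slide box, 64 x 40 x 92 mm (x, y, z), standing on its small end in the rack's slot; origin at the centre of its underside, z up. The three are alike outside; full it weighs about 0.4 to 0.5 kg, empty about 0.1 kg
- carton: open carton of brown card fixed to the bench: outside 86 x 136 mm (x, y), inside 78 x 128, floor at z = 4 mm, rim at 104 to 108 mm. Two card cushions 24 mm high at its y ends leave a bay, 78 mm in x by 48 mm in y, in the middle of the floor (x = y = 0): it takes one slide box, its 64 mm side along the carton's x. Origin on the bench under its centre
- flap_left (a joint): short side flap of the carton at +y, 56 mm long, 66 mm wide, 3 mm thick; hinge along the carton's x at y = +66 mm, z = 105.5 mm; 0 = folded in, level; 1.57 = upright; more = leaning outward. Stiff crease: stays where it is left
- flap_right (a joint): the same flap at -y (hinge at y = -66 mm, z = 105.5 mm)
- lid (a joint): lid flap of the carton, 81 mm long, 134 mm wide, 3 mm thick, with a 13 mm tuck edge along its free side; hinge along the carton's y at x = +41 mm, z = 109.5 mm; 0 = shut, level; 1.57 = upright; more = leaning back, away from the robot. Stays where it is left
- lamp_left: desk lamp at the bench's front right corner, standing aside. Its foot is 90 mm nearer to the robot and 100 mm farther right than this origin; from there its arm rises away from the robot to about x = 0.56, y = -0.3, z = 0.4 and on to the head at z = 0.6, all right of y = -0.27. Swing in past it with the gripper drawn back to 0.35 m from the base axis
- glue_bottle: small glue bottle, 38 mm across, 100 mm tall, standing; a bystander. Origin at the centre of its underside
- flake_large: chip of ironstone, 43 x 68 x 14 mm, lying flat; a bystander. Origin at the centre of its underside
- flake_small: chip of ironstone, 38 x 58 x 13 mm, lying flat; a bystander. Origin at the centre of its underside
- brush: flat bristle brush, 48 x 202 x 15 mm, lying flat, long axis y; a bystander. Origin at the centre of its underside
- tape: roll of masking tape, 93 mm across, 24 mm high, lying flat; a bystander. Origin at the centre of its underside
- consolidant: brown bottle, 52 mm across, 125 mm tall, standing; a bystander. Origin at the centre of its underside
- jar: brown screw jar, 62 mm across, 78 mm tall, standing; a bystander. Origin at the centre of its underside
- tin: open tin, 66 mm across, 91 mm tall, standing; a bystander. Origin at the centre of its underside

How it is judged (in metres and radians):
On the way, in this order (a step that is already met when the one before it is completed fails the run):
1. a full slide box stands upright on the carton's floor between the cushions (((x of box_1 in the frame of carton between -0.009 and 0.009 m and y of box_1 in the frame of carton between -0.01 and 0.01 m and z of box_1 in the frame of carton between -0.002 and 0.01 m and angle between box_1's own z axis and vertical below 0.12 rad and contact force between box_1 and carton above 2.5 N) or (x of box_2 in the frame of carton between -0.009 and 0.009 m and y of box_2 in the frame of carton between -0.01 and 0.01 m and z of box_2 in the frame of carton between -0.002 and 0.01 m and angle between box_2's own z axis and vertical below 0.12 rad and contact force between box_2 and carton above 2.5 N) or (x of box_3 in the frame of carton between -0.009 and 0.009 m and y of box_3 in the frame of carton between -0.01 and 0.01 m and z of box_3 in the frame of carton between -0.002 and 0.01 m and angle between box_3's own z axis and vertical below 0.12 rad and contact force between box_3 and carton above 2.5 N))), for 0.2 s.
2. both short side flaps are folded in while the lid is still open (value of joint each of flap_left, flap_right below 0.15 rad and value of joint lid above 0.5 rad), for 0.1 s.
At the end, for the whole second after the job is handed in: The full box stands on the carton floor (within 10 mm of the bay centre and floor, upright within 7 degrees, at rest, pressing over 2.5 N); the other two stand upright within 12 mm of where they were; side flaps within 0.15 rad of level, lid within 0.12 rad of shut (((x of box_1 in the frame of carton between -0.009 and 0.009 m and y of box_1 in the frame of carton between -0.01 and 0.01 m and z of box_1 in the frame of carton between -0.002 and 0.01 m and angle between each of box_1, box_2, box_3's own z axis and vertical below 0.12 rad and contact force between box_1 and carton above 2.5 N and linear speed of box_1 below 0.02 m/s and distance of each of box_2, box_3 from where it was at the start of the episode below 0.012 m) or (x of box_2 in the frame of carton between -0.009 and 0.009 m and y of box_2 in the frame of carton between -0.01 and 0.01 m and z of box_2 in the frame of carton between -0.002 and 0.01 m and angle between each of box_2, box_1, box_3's own z axis and vertical below 0.12 rad and contact force between box_2 and carton above 2.5 N and linear speed of box_2 below 0.02 m/s and distance of each of box_1, box_3 from where it was at the start of the episode below 0.012 m) or (x of box_3 in the frame of carton between -0.009 and 0.009 m and y of box_3 in the frame of carton between -0.01 and 0.01 m and z of box_3 in the frame of carton between -0.002 and 0.01 m and angle between each of box_3, box_1, box_2's own z axis and vertical below 0.12 rad and contact force between box_3 and carton above 2.5 N and linear speed of box_3 below 0.02 m/s and distance of each of box_1, box_2 from where it was at the start of the episode below 0.012 m)) and value of joint each of flap_left, flap_right below 0.15 rad and value of joint lid below 0.12 rad); the robot touches nothing.
It fails at once if a slide box is tipped by more than 35 degrees (angle between any of box_1, box_2, box_3's own z axis and vertical above 0.61 rad).
It fails at once if a bystander is shifted by more than 25 mm (distance of any of glue_bottle, flake_large, flake_small, brush, tape, consolidant, jar, tin from where it was at the start of the episode above 0.025 m).
It also fails if it takes over 72 s, if anything falls off the work surface, if the arm or the gripper's body presses on something with over 40 N, if the wrist force passes 120 N, or if a joint passes its speed limit or range.

## Working session

There is one attempt and no reset: what is moved stays moved. The work goes in short steps, Python scripts to look and compute and a shell command to move; the robot and the scene stay as the last step left them, time stands still between calls to the robot, and variables do not carry over. Pictures are saved under pics/ and viewed, at most 10 in all, crops included, and the job is handed in when it is done.

```bash
mkdir -p pics; cat > h.py <<'E'
import numpy as np, cv2
from plant import readout, read_camera, calibration, look_for, place_of
def shot(n,f):
    im=read_camera(n); cv2.imwrite(f,im[:,:,::-1]); return im
def ray(n,uv):
    c=calibration(n); K=np.array(c["mtx"],float); R=cv2.Rodrigues(np.array(c["rvec"],float))[0]; t=np.array(c["tvec"],float).ravel()
    d=R.T@np.linalg.solve(K,[uv[0],uv[1],1.]); return -R.T@t,d
def atz(n,uv,z):
    o,d=ray(n,uv); return o+d*(z-o[2])/d[2]
def proj(n,P):
    c=calibration(n); return cv2.projectPoints(np.array(P,float).reshape(-1,3),np.array(c["rvec"],float),np.array(c["tvec"],float),np.array(c["mtx"],float),None)[0].reshape(-1,2)
E
python3 - <<'E'
from h import *
a=shot("side","pics/s0.png"); b=shot("top","pics/t0.png")
for n in("side","top"):
    print(n,ray(n,(320,200)))
    for q in("rack","carton","box_1","lid","flap_left"):
        for r in place_of(n,q)[:4]: print(q,np.round(r["uv"],1),round(r["conf"],2),atz(n,r["uv"],.008 if q[0]=='b' else 0).round(3))
print(readout.get_obs())
E
```

```text
side (array([0.06523303, 0.01559874, 0.85078833]), array([ 0.57472484, -0.01299859, -0.81837916]))
rack [364.8 238.4] 0.85 [ 0.544 -0.103  0.   ]
box_1 [348.9 236.5] 0.98 [ 0.546 -0.064  0.008]
box_1 [367.  237.5] 0.75 [ 0.541 -0.107  0.008]
box_1 [385.2 237.8] 0.62 [ 0.539 -0.151  0.008]Traceback (most recent call last):
  File "<stdin>", line 6, in <module>
ValueError: it knows: box, brush, carton, consolidant, flake_large, flake_small, glue_bottle, jar, lamp_left, rack, tape, tin
```

View pics/s0.png

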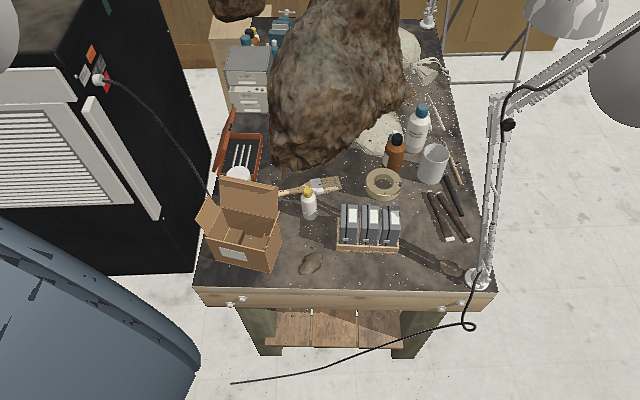

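View pics/t0.png

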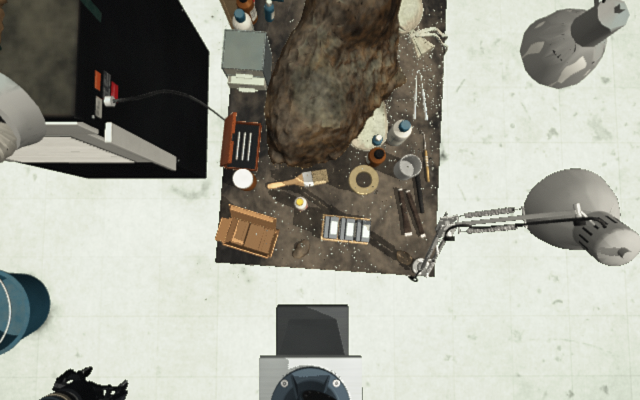

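The side view shows the open carton at about (243,240), with its lid standing at the back and its left flap leaning outward. The rack with three boxes is at (368,228) and the glue bottle at (308,205). In the top view the carton is at (248,232), rotated slightly, and the rack is at (345,229).

```bash
python3 - <<'E'
from h import *
a=shot("side","pics/s1.png"); b=shot("top","pics/t1.png")
Z=dict(box=.008)
for n in("side","top"):
    print(n,ray(n,(320,200)))
    for q in("rack","carton","box_1","glue_bottle","flake_large","flake_small","tape"):
        for r in place_of(n,q)[:3]: print(q,np.round(r["uv"],1),round(r["conf"],2),atz(n,r["uv"],.008 if q[0]=='b' else 0).round(3))
c1=cv2.resize(a[160:290,180:420],None,fx=3.3,fy=3.3,interpolation=cv2.INTER_CUBIC)
c2=cv2.resize(b[190:270,210:390],None,fx=4.4,fy=4.4,interpolation=cv2.INTER_CUBIC)
cv2.imwrite("pics/c1.png",c1[:,:,::-1]);cv2.imwrite("pics/c2.png",c2[:,:,::-1])
print(readout.get_obs())
E
```

```text
side (array([0.06523303, 0.01559874, 0.85078833]), array([ 0.57472484, -0.01299859, -0.81837916]))
rack [366.6 238.6] 0.69 [ 0.543 -0.107  0.   ]
carton [244.7 252.1] 0.8 [0.519 0.187 0.   ]
box_1 [365.8 240.1] 0.79 [ 0.534 -0.104  0.008]
box_1 [385.3 239. ] 0.72 [ 0.535 -0.151  0.008]
box_1 [348.8 234.4] 0.67 [ 0.552 -0.064  0.008]
glue_bottle [308.8 212.9] 0.85 [0.624 0.032 0.   ]
flake_large [309.8 262.9] 0.85 [0.484 0.033 0.   ]
flake_small [450.4 266.3] 0.85 [ 0.461 -0.295  0.   ]
tape [383.3 187.9] 0.63 [ 0.695 -0.167  0.   ]
tape [384.4 236.5] 0.49 [ 0.547 -0.151  0.   ]
top (array([ 0.54111192, -0.01518892,  1.20053304]), array([ 0.07820518, -0.01203682, -0.99692198]))
rack [342.5 229.8] 0.59 [ 0.541 -0.101  0.   ]
carton [255.5 237. ] 0.93 [0.518 0.174 0.   ]
carton [247.3 180.8] 0.43 [0.697 0.202 0.   ]
box_1 [328.2 228.7] 0.86 [ 0.544 -0.055  0.008]
box_1 [356.2 230.6] 0.85 [ 0.538 -0.143  0.008]
box_1 [344.2 230.6] 0.77 [ 0.538 -0.106  0.008]
glue_bottle [304.2 206.1] 0.6 [0.616 0.021 0.   ]
flake_large [301.5 248.2] 0.6 [0.483 0.029 0.   ]
flake_small [405.  258.7] 0.54 [ 0.45  -0.298  0.   ]
flake_small [373.5 161.3] 0.21 [ 0.76  -0.201  0.   ]
tape [363.3 178.9] 0.94 [ 0.703 -0.168  0.   ]
{'time': 1.05, 'joints': array([ 6.93845662e+01,  1.36471638e+01, -7.71434399e-01,  7.55850757e+01,
        6.11716419e-04,  9.00005856e+01]), 'joint_velocities': array([ 0.03276046, -0.01767653,  0.08741188, -0.05486432,  0.01777695,
        0.08780872]), 'joint_efforts': array([-9.62229387e-04, -5.38586211e+01,  3.46700692e+01,  2.42810878e-03,
       -2.70125875e-04, -2.21355329e-06]), 'tool_pos': array([0.18484141, 0.49136472, 0.40469656]), 'eef_rot': array([-1.79996326e+02, -6.11678869e-04,  1.59383981e+02]), 'ft_force': array([ 0.09816553, -0.03498847,  0.3827106 ]), 'moment': array([ 0.0412122 , -0.00778509, -0.02081381]), 'gripper_force': 0.0, 'finger_gap': 1.0013991970197906}
```

View pics/c1.png

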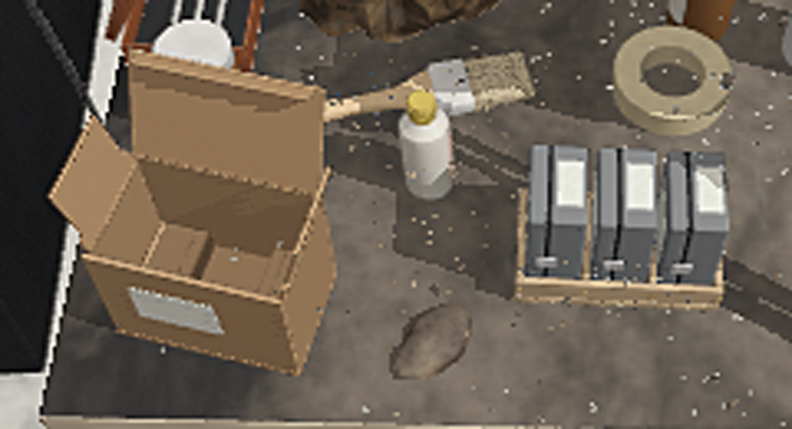

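View pics/c2.png

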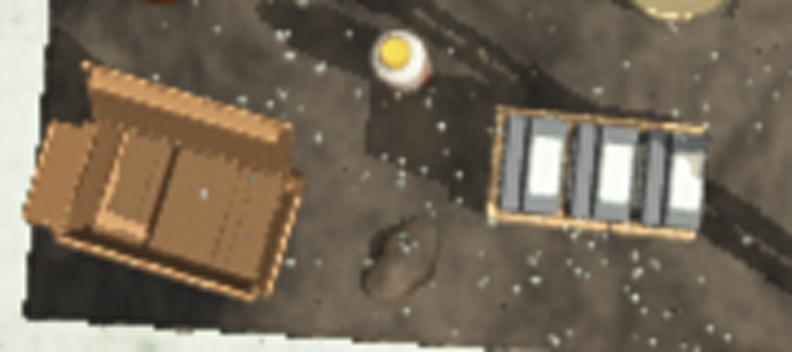

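```bash
cat > fit.py <<'E'
from h import *
from scipy.optimize import least_squares
S=lambda p:(180+p[0]/3.3,160+p[1]/3.3); T=lambda p:(210+p[0]/4.4,190+p[1]/4.4)
def W(p,L): c,s=np.cos(p[2]),np.sin(p[2]); return [p[0]+c*L[0]-s*L[1],p[1]+s*L[0]+c*L[1],L[2]]
def lidpt(a,y,l=.081): return [.041-l*np.cos(a),y,.1095+l*np.sin(a)]
def flap(a,sg,x,l=.056): return [x,sg*(.066-l*np.cos(a)),.1055+l*np.sin(a)]
C=[("s",(85,255),lambda p:[-.043,.068,.106]),("s",(282,300),lambda p:[-.043,-.068,.106]),("s",(298,373),lambda p:[-.043,-.068,0]),("s",(118,330),lambda p:[-.043,.068,0]),
("t",(57,235),lambda p:[-.043,.068,.106]),("t",(263,300),lambda p:[-.043,-.068,.106]),
("s",(130,48),lambda p:lidpt(p[3],.067)),("s",(325,88),lambda p:lidpt(p[3],-.067)),("t",(85,65),lambda p:lidpt(p[3],.067)),("t",(292,125),lambda p:lidpt(p[3],-.067)),
("s",(92,120),lambda p:flap(p[4],1,.033)),("s",(50,197),lambda p:flap(p[4],1,-.033)),("t",(50,125),lambda p:flap(p[4],1,.033)),("t",(25,215),lambda p:flap(p[4],1,-.033))]
R=[("t",(497,107),(.0395,.073,.03)),("t",(707,128),(.0395,-.073,.03)),("t",(490,218),(-.0395,.073,.03)),("t",(695,238),(-.0395,-.073,.03)),("s",(722,305),(-.0395,-.073,0)),("s",(518,298),(-.0395,.073,0))]
R=[(a,b,(lambda L:lambda p:L)(L)) for a,b,L in R]
N=dict(s="side",t="top"); F=dict(s=S,t=T)
def res(p,D): return np.array([proj(N[c],W(p,f(p)))[0]-F[c](uv) for c,uv,f in D]).ravel()
if __name__=="__main__":
    c=least_squares(res,[.52,.18,0.2,1.7,2.2],args=(C,),loss="soft_l1"); r=least_squares(res,[.54,-.1,0],args=(R,),loss="soft_l1")
    print("carton",c.x[:2],np.degrees(c.x[2:])); print(res(c.x,C).reshape(-1,2).round(1).tolist())
    print("rack",r.x[:2],np.degrees(r.x[2])); print(res(r.x,R).reshape(-1,2).round(1).tolist())
    for y in(.047,0,-.047): print(W(r.x,[0,y,.1]))
    for g in(1.57,1.9,2.2,2.6,3.1,3.6):
        for x in(.033,-.033):
            P=W(c.x,flap(g,-1,x)); u=proj("side",P)[0];v=proj("top",P)[0]
            print(g,x,((u-[180,160])*3.3).round(),((v-[210,190])*4.4).round())
E
python3 fit.py
```

```text
carton [0.52186892 0.17404877] [-16.68592367 111.76328298 105.40345811]
[[-0.3, 0.6], [0.5, 0.9], [1.2, 0.3], [0.8, 0.3], [-0.4, 0.5], [-1.9, -0.6], [-0.6, -0.2], [0.3, -0.0], [-0.6, -0.5], [0.0, 0.2], [0.4, -2.3], [0.0, -0.3], [0.4, -1.8], [-1.3, 0.9]]
rack [ 0.54404752 -0.10926553] -5.29363866797793
[[0.6, -0.5], [-0.2, -0.9], [-0.2, -0.2], [0.4, -0.4], [-0.4, 1.5], [0.0, 1.0]]
[np.float64(0.5483837456483553), np.float64(-0.06246598940792456), 0.1]
[np.float64(0.5440475239864664), np.float64(-0.1092655319452076), 0.1]
[np.float64(0.5397113023245774), np.float64(-0.15606507448249066), 0.1]
1.57 0.033 [309. 157.] [276. 185.]
1.57 -0.033 [275. 245.] [245. 287.]
1.9 0.033 [337. 165.] [305. 193.]
1.9 -0.033 [304. 254.] [273. 296.]
2.2 0.033 [361. 177.] [329. 200.]
2.2 -0.033 [329. 265.] [298. 302.]
2.6 0.033 [385. 196.] [353. 207.]
2.6 -0.033 [355. 284.] [323. 306.]
3.1 0.033 [399. 220.] [368. 209.]
3.1 -0.033 [370. 307.] [338. 307.]
3.6 0.033 [393. 239.] [362. 206.]
3.6 -0.033 [364. 324.] [333. 301.]
```

The carton is at about (0.522, 0.174) with yaw -17°; its flaps are at about 105° and the lid at 112°. The rack is at (0.544, -0.109) with yaw -5.3°. On to box 1.

```bash
cat > go.py <<'E'
import sys
from h import *
# usage: go.py x y z psi  [x y z psi ...] : shift/turn (tool axes) from measured pose to world TCP targets
o=readout.get_obs(); p=np.array(o["tool_pos"]); R=cv2.Rodrigues(np.zeros(3))[0]
from scipy.spatial.transform import Rotation as Ro
R=Ro.from_euler("xyz",o["eef_rot"],degrees=True)
a=np.array(sys.argv[1:],float).reshape(-1,4)
print("t",round(o["time"],2),p.round(4),np.round(o["eef_rot"],1),"F",np.round(o["ft_force"],2),"gap",round(o["finger_gap"],3),"q",np.round(o["joints"],0))
for x,y,z,psi in a:
    G=Ro.from_euler("xyz",[180,0,psi],degrees=True)
    print((R.inv().apply(np.array([x,y,z])-p)).round(4),(R.inv()*G).as_rotvec(degrees=True).round(1))
E
sed -i '/("t",(263,300)/s/,("t",(263,300),lambda p:\[-.043,-.068,.106\])//' fit.py; python3 fit.py|grep carton
python3 go.py .5484 -.0625 .40 84.7
```

```text
t 1.05 [0.1848 0.4914 0.4047] [-180.    -0.   159.4] F [ 0.1  -0.03  0.38] gap 1.001 q [69. 14. -1. 76.  0. 90.]
[-0.5353 -0.3904  0.0047] [-0.   0.  74.7]Traceback (most recent call last):
  File "fit.py", line 16, in <module>
    c=least_squares(res,[.52,.18,0.2,1.7,2.2],args=(C,),loss="soft_l1"); r=least_squares(res,[.54,-.1,0],args=(R,),loss="soft_l1")
    return func(*args, **kwargs)
    result = trf(vector_fun.fun, vector_fun.jac, x0, f0, J0, lb, ub, ftol, xtol,
                 gtol, max_nfev, x_scale, loss_function, tr_solver,
                 tr_options.copy(), verbose, callback=callback_wrapped)
    return trf_no_bounds(
        fun, jac, x0, f0, J0, ftol, xtol, gtol, max_nfev, x_scale,
        loss_function, tr_solver, tr_options, verbose, callback=callback)
    J = jac(x)
    self._update_jac()
    ~~~~~~~~~~~~~~~~^^
    self.J = self.jac_wrapped(xp_copy(self.x), f0=self.f)
             ~~~~~~~~~~~~~~~~^^^^^^^^^^^^^^^^^^^^^^^^^^^^
    J, dct = approx_derivative(
             ~~~~~~~~~~~~~~~~~^
        self.fun,
        ^^^^^^^^^
    ...<2 lines>...
        **self.finite_d
[... 476 characters left out ...]
gs, **self.kwargs))
                      ~~~~~~~~^^^^^^^^^^^^^^^^^^^^^^^^^^^^^^
    return np.atleast_1d(self.fun(x))
                         ~~~~~~~~^^^
    return self.f(x, *self.args, **self.kwargs)
           ~~~~~~^^^^^^^^^^^^^^^^^^^^^^^^^^^^^^
  File "fit.py", line 14, in res
    def res(p,D): return np.array([proj(N[c],W(p,f(p)))[0]-F[c](uv) for c,uv,f in D]).ravel()
                                   ~~~~^^^^^^^^^^^^^^^^
  File "h.py", line 11, in proj
    c=calibration(n); return cv2.projectPoints(np.array(P,float).reshape(-1,3),np.array(c["rvec"],float),np.array(c["tvec"],float),np.array(c["mtx"],float),None)[0].reshape(-1,2)
ValueError: time passes only in moves, steps and waits
```

```bash
sed -i 's/^def shot/from functools import lru_cache\ncalibration=lru_cache(None)(calibration)\ndef shot/' h.py
python3 -m handwheel '[[[-0.06,-0.04,0,0,0,0,-1],[-0.12,-0.08,0,0,0,0,-1],[-0.17,-0.12,0,0,0,0,-1],[-0.22,-0.16,0,0,0,0,-1],[-0.25,-0.18,0,0,0,0,-1]]]' 30
python3 -m handwheel '[[[-0.06,-0.04,0,0,0,10,-1],[-0.12,-0.08,0,0,0,20,-1],[-0.17,-0.12,0,0,0,30,-1],[-0.22,-0.16,0,0,0,40,-1],[-0.25,-0.18,0,0,0,50,-1]]]'
python3 fit.py|grep carton; python3 go.py .5484 -.0625 .27 84.7
```

```text
time: 1.68
tool_pos: [0.356, 0.233, 0.405]
eef_rot: [180.0, 0.0, 159.4]
ft_force: [-0.3, 0.2, -0.4]
finger_gap: 1.003
gripper_force: 0.0
time: 2.3
tool_pos: [0.5268, -0.0238, 0.4049]
eef_rot: [180.0, 0.0, 109.0]
ft_force: [1.7, 1.3, -0.0]
finger_gap: 1.0
gripper_force: 0.0
carton [0.52201541 0.17435446] [-16.75343822 111.77495855 105.06933855]
t 2.3 [ 0.5268 -0.0238  0.4049] [180.   0. 109.] F [ 1.68  1.34 -0.04] gap 1.0 q [-3. 14. -0. 76.  0. 68.]
[-0.0435  0.0077  0.1349] [ 0.   0.  24.3]
```

```bash

python3 -m handwheel '[[[-0.0435,0.0077,0.05,0,0,10,-1],[-0.0435,0.0077,0.09,0,0,20,-1],[-0.0435,0.0077,0.1,0,0,24.3,-1],[-0.0435,0.0077,0.1,0,0,24.3,-1]]]'
python3 - <<'E'
from h import *
a=shot("side","pics/s2.png"); b=shot("top","pics/t2.png")
c1=cv2.resize(a[130:270,280:460],None,fx=4,fy=4,interpolation=cv2.INTER_CUBIC)
cv2.imwrite("pics/c3.png",c1[:,:,::-1])
E
python3 go.py .5484 -.0625 .232 84.7
```

```text
time: 2.8
tool_pos: [0.5475, -0.0603, 0.3038]
eef_rot: [-179.9, 0.0, 85.1]
ft_force: [-0.2, -0.0, -0.8]
finger_gap: 0.999
gripper_force: 0.0
t 2.9 [ 0.548  -0.0601  0.3054] [180.    0.   85.2] F [ 0.38  0.66 -0.01] gap 1.001 q [-6. 19. -8. 63. -0. 89.]
[-0.0024  0.0005  0.0734] [0.  0.  0.5]
```

View pics/c3.png

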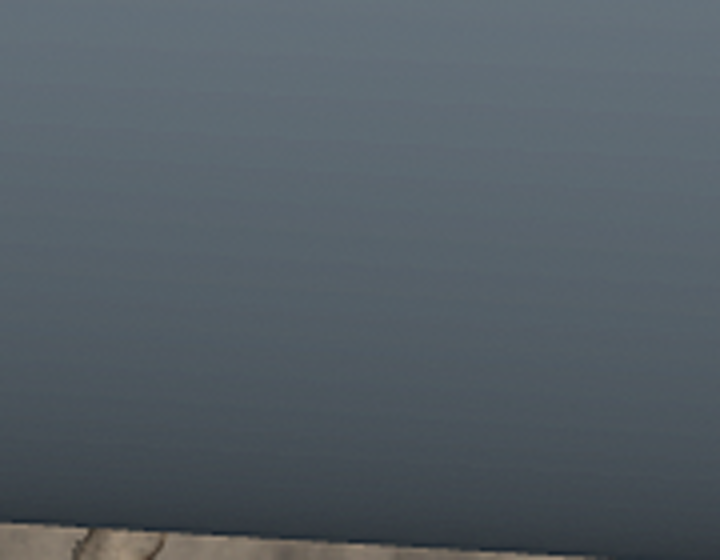

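The arm blocks the side view here, as expected. The fit is good enough, so I'll descend, grip, lift slightly and weigh the box.

```bash

python3 -m handwheel '[[[-0.0024,0.0005,0.04,0,0,0.5,-1],[-0.0024,0.0005,0.073,0,0,0.5,-1],[-0.0024,0.0005,0.073,0,0,0.5,-1],[-0.0024,0.0005,0.073,0,0,0.5,0],[-0.0024,0.0005,0.073,0,0,0.5,1]]]' 30
python3 go.py
python3 -m handwheel '[[[0,0,0,0,0,0,1],[0,0,0,0,0,0,1],[0,0,0,0,0,0,1],[0,0,0,0,0,0,1]]]' 30
python3 go.py .5484 -.0625 .232 84.7
```

```text
time: 3.52
tool_pos: [0.5489, -0.0626, 0.2337]
eef_rot: [179.8, 0.0, 84.6]
ft_force: [0.5, 0.1, 4.9]
finger_gap: 0.747
gripper_force: 33.3
t 3.52 [ 0.5489 -0.0626  0.2337] [179.8   0.   84.6] F [0.52 0.11 4.89] gap 0.747 q [ -7.  23. -14.  53.  -0.  89.]
time: 4.03
tool_pos: [0.5488, -0.0626, 0.2337]
eef_rot: [179.8, -0.0, 84.6]
ft_force: [-0.0, 0.2, 6.8]
finger_gap: 0.746
gripper_force: 33.6
t 4.03 [ 0.5488 -0.0626  0.2337] [179.8  -0.   84.6] F [-0.04  0.2   6.8 ] gap 0.746 q [ -7.  23. -14.  53.   0.  89.]
[ 0.     -0.0005  0.0017] [ 0.2  0.  -0.1]
```

```bash

python3 -m handwheel '[[[0,0,-0.005,0,0,0,1],[0,0,-0.012,0,0,0,1],[0,0,-0.015,0,0,0,1],[0,0,-0.015,0,0,0,1],[0,0,-0.015,0,0,0,1]]]'
python3 -m handwheel '[[[0,0,0,0,0,0,1],[0,0,0,0,0,0,1]]]'; python3 go.py
```

```text
time: 4.65
tool_pos: [0.548, -0.0626, 0.2465]
eef_rot: [-180.0, 0.0, 84.6]
ft_force: [0.3, -1.2, -0.6]
finger_gap: 0.746
gripper_force: 33.3
time: 4.9
tool_pos: [0.548, -0.0626, 0.2465]
eef_rot: [-180.0, 0.0, 84.6]
ft_force: [0.3, -0.5, -1.2]
finger_gap: 0.741
gripper_force: 33.3
t 4.9 [ 0.548  -0.0626  0.2465] [-180.     0.    84.6] F [ 0.32 -0.45 -1.2 ] gap 0.741 q [ -7.  22. -13.  55.  -0.  89.]
```

That reads about 1.2 N, so box 1 is empty. I'll set it back down and weigh the middle box.

```bash

python3 -m handwheel '[[[0,0,0.008,0,0,0,1],[0,0,0.0135,0,0,0,1],[0,0,0.0135,0,0,0,1],[0,0,0.0135,0,0,0,-1],[0,0,0.0135,0,0,0,-1]]]'
python3 -m handwheel '[[[0,0,-0.02,0,0,0,-1],[0,0,-0.045,0,0,0,-1],[-0.047,0,-0.045,0,0,0,-1],[-0.047,0,-0.045,0,0,0,-1],[-0.047,0,-0.02,0,0,0,-1]]]'
python3 go.py .5441 -.1093 .2335 84.7
```

```text
time: 5.52
tool_pos: [0.548, -0.0625, 0.2329]
eef_rot: [-180.0, 0.0, 84.6]
ft_force: [-0.4, 0.0, 0.4]
finger_gap: 1.001
gripper_force: 0.0
time: 6.15
tool_pos: [0.5443, -0.1097, 0.2542]
eef_rot: [179.8, 0.0, 84.5]
ft_force: [0.2, -1.4, -0.4]
finger_gap: 0.998
gripper_force: 0.0
t 6.15 [ 0.5443 -0.1097  0.2542] [179.8   0.   84.5] F [ 0.2  -1.39 -0.38] gap 0.998 q [-11.  22. -12.  56.   0.  84.]
[ 0.0004 -0.0003  0.0207] [ 0.2  0.  -0.2]
```

```bash

python3 -m handwheel '[[[0,0,0.02,0,0,0,-1],[0,0,0.02,0,0,0,1],[0,0,0.02,0,0,0,1],[0,0,0.02,0,0,0,1],[0,0,0.02,0,0,0,1]]]'
python3 -m handwheel '[[[0,0,-0.005,0,0,0,1],[0,0,-0.012,0,0,0,1],[0,0,-0.015,0,0,0,1],[0,0,-0.015,0,0,0,1],[0,0,-0.015,0,0,0,1]]]'
python3 -m handwheel '[[[0,0,0,0,0,0,1]]]'; python3 go.py
```

```text
time: 6.78
tool_pos: [0.5437, -0.1093, 0.2337]
eef_rot: [180.0, 0.0, 84.6]
ft_force: [0.0, 0.2, -0.1]
finger_gap: 0.745
gripper_force: 33.9
time: 7.4
tool_pos: [0.5436, -0.1093, 0.2481]
eef_rot: [-180.0, 0.0, 84.6]
ft_force: [-0.4, -0.4, -1.3]
finger_gap: 0.749
gripper_force: 33.9
time: 7.52
tool_pos: [0.5435, -0.1093, 0.248]
eef_rot: [-180.0, 0.0, 84.6]
ft_force: [-0.4, -0.4, -1.4]
finger_gap: 0.745
gripper_force: 33.9
t 7.53 [ 0.5435 -0.1093  0.248 ] [-180.     0.    84.6] F [-0.35 -0.38 -1.44] gap 0.745 q [-11.  22. -13.  55.  -0.  84.]
```

Box 2 is empty as well, so box 3 should be the full one; I'll confirm it with the lift.

```bash

python3 -m handwheel '[[[0,0,0.008,0,0,0,1],[0,0,0.0145,0,0,0,1],[0,0,0.0145,0,0,0,1],[0,0,0.0145,0,0,0,-1],[0,0,0.0145,0,0,0,-1]]]'
python3 -m handwheel '[[[0,0,-0.02,0,0,0,-1],[0,0,-0.045,0,0,0,-1],[-0.047,0,-0.045,0,0,0,-1],[-0.047,0,-0.045,0,0,0,-1],[-0.047,0,-0.02,0,0,0,-1]]]'
python3 -m handwheel '[[[0,0,0.02,0,0,0,-1],[0,0,0.02,0,0,0,1],[0,0,0.02,0,0,0,1],[0,0,0.02,0,0,0,1],[0,0,0.02,0,0,0,1]]]' 40
python3 -m handwheel '[[[0,0,-0.005,0,0,0,1],[0,0,-0.012,0,0,0,1],[0,0,-0.015,0,0,0,1],[0,0,-0.015,0,0,0,1],[0,0,-0.015,0,0,0,1]]]'
python3 -m handwheel '[[[0,0,0,0,0,0,1]]]'; python3 go.py .5397 -.1561 .36 84.7 .642 -.06 .36 0
```

```text
time: 8.15
tool_pos: [0.5436, -0.1093, 0.2337]
eef_rot: [-180.0, 0.0, 84.6]
ft_force: [0.4, -0.9, -1.2]
finger_gap: 0.997
gripper_force: 0.0
time: 8.78
tool_pos: [0.5398, -0.1566, 0.2549]
eef_rot: [179.8, 0.0, 84.5]
ft_force: [0.0, 0.6, -1.2]
finger_gap: 0.997
gripper_force: 0.0
time: 9.4
tool_pos: [0.5391, -0.1561, 0.2339]
eef_rot: [-180.0, 0.0, 84.6]
ft_force: [0.3, 0.3, -5.6]
finger_gap: 0.736
gripper_force: 45.9
time: 10.02
tool_pos: [0.5391, -0.1561, 0.2487]
eef_rot: [-180.0, 0.0, 84.6]
ft_force: [-0.1, 0.2, -4.8]
finger_gap: 0.741
gripper_force: 45.9
time: 10.15
tool_pos: [0.5391, -0.1561, 0.2485]
eef_rot: [-180.0, 0.0, 84.6]
ft_force: [0.6, 0.1, -4.7]
finger_gap: 0.745
gripper_force: 45.9
t 10.15 [ 0.5391 -0.1561  0.2485] [-180.     0.    84.6] F [ 0.64  0.11 -4.72] gap 0.745 q [-16.  23. -12.  56.  -0.  79.]
[ 1.000e-04  5.000e-04 -1.115e-01] [-0.   0.  -0.1]
[ 0.1054  0.0933 -0.1115] [-0.   0.  84.6]
```

Box 3 reads 4.7 N and is the full one. I'll lift it out, turn it 90°, and stand it behind the rack so I can regrip it on its 40 mm sides.

```bash

python3 -m handwheel '[[[0,0,-0.03,0,0,0,1],[0,0,-0.07,0,0,0,1],[0,0,-0.11,0,0,0,1],[0.025,0.02,-0.112,0,0,8,1],[0.05,0.04,-0.112,0,0,18,1]]]'
python3 go.py .642 -.065 .36 0
```

```text
time: 10.78
tool_pos: [0.5842, -0.1099, 0.3615]
eef_rot: [179.9, -0.0, 66.2]
ft_force: [0.4, -0.1, -3.6]
finger_gap: 0.741
gripper_force: 52.6
t 10.78 [ 0.5842 -0.1099  0.3615] [179.9  -0.   66.2] F [ 0.44 -0.13 -3.58] gap 0.741 q [-11.  21.   4.  73.  -0. 103.]
[0.0644 0.0348 0.0016] [ 0.1 -0.1 66.2]
```

```bash

python3 -m handwheel '[[[0.02,0.01,0,0,0,10,1],[0.04,0.02,0,0,0,20,1],[0.0644,0.0348,0,0,0,30,1],[0.0644,0.0348,0,0,0,40,1],[0.0644,0.0348,0,0,0,49,1]]]'
python3 -m handwheel '[[[0,0,0.02,0,0,9,1],[0,0,0.06,0,0,9,1],[0,0,0.09,0,0,9,1],[0,0,0.11,0,0,9,1],[0,0,0.11,0,0,9,1]]]'
python3 go.py .642 -.065 .2265 8
```

```text
time: 11.4
tool_pos: [0.6415, -0.0645, 0.36]
eef_rot: [-180.0, 0.1, 17.3]
ft_force: [0.8, -0.5, -3.3]
finger_gap: 0.744
gripper_force: 52.6
time: 12.02
tool_pos: [0.6405, -0.0648, 0.2488]
eef_rot: [-180.0, 0.2, 8.6]
ft_force: [-0.4, -0.1, -4.4]
finger_gap: 0.743
gripper_force: 52.4
t 12.03 [ 0.6405 -0.0648  0.2488] [-180.     0.2    8.6] F [-0.41 -0.06 -4.37] gap 0.743 q [ -6.  30.   1.  61.  -0. 166.]
[0.0015 0.0004 0.0223] [-0.   0.2  0.6]
```

```bash

python3 -m handwheel '[[[0,0,0.012,0,0,0,1],[0,0,0.02,0,0,0,1],[0,0,0.022,0,0,0,1],[0,0,0.0235,0,0,0,1],[0,0,0.0235,0,0,0,1]]]'
python3 go.py
```

```text
time: 12.65
tool_pos: [0.6413, -0.0649, 0.2274]
eef_rot: [180.0, -0.0, 8.6]
ft_force: [0.7, 0.1, -3.8]
finger_gap: 0.743
gripper_force: 52.7
t 12.65 [ 0.6413 -0.0649  0.2274] [180.   -0.    8.6] F [ 0.71  0.06 -3.79] gap 0.743 q [ -6.  31.  -1.  58.  -0. 166.]
```

```bash

python3 -m handwheel '[[[0,0,0.0015,0,0,0,1],[0,0,0.0015,0,0,0,1]]]'
python3 -m handwheel '[[[0,0,0.0015,0,0,0,1],[0,0,0.0015,0,0,0,1]]]'
python3 go.py
```

```text
time: 12.9
tool_pos: [0.6413, -0.0649, 0.2259]
eef_rot: [180.0, -0.0, 8.6]
ft_force: [0.3, -1.1, -3.6]
finger_gap: 0.74
gripper_force: 52.6
time: 13.15
tool_pos: [0.6412, -0.0649, 0.2258]
eef_rot: [180.0, -0.1, 8.6]
ft_force: [-3.9, -0.5, 7.9]
finger_gap: 0.744
gripper_force: 53.9
t 13.15 [ 0.6412 -0.0649  0.2258] [ 1.8e+02 -1.0e-01  8.6e+00] F [-3.87 -0.46  7.94] gap 0.744 q [ -6.  31.  -1.  58.   0. 166.]
```

```bash

python3 -m handwheel '[[[0,0,0,0,0,0,-1],[0,0,0,0,0,0,-1],[0,0,-0.02,0,0,0,-1],[0,0,-0.055,0,0,0,-1],[0,0,-0.06,0,0,-10,-1]]]'
python3 -m handwheel '[[[0,0,0,0,0,-10,-1],[0,0,0,0,0,-20,-1],[0,0,0,0,0,-30,-1],[0,0,0,0,0,-40,-1],[0,0,0,0,0,-50,-1]]]'
python3 -m handwheel '[[[0,0,0,0,0,-10,-1],[0,0,0,0,0,-20,-1],[0,0,0,0,0,-30,-1],[0,0,0,0,0,-30,-1]]]'
python3 go.py .6412 -.0649 .2265 98.6
```

```text
time: 13.78
tool_pos: [0.6421, -0.0649, 0.2868]
eef_rot: [179.9, -0.2, 18.8]
ft_force: [-0.9, 0.4, -0.1]
finger_gap: 1.001
gripper_force: 0.0
time: 14.4
tool_pos: [0.6413, -0.0649, 0.2841]
eef_rot: [180.0, 0.0, 68.9]
ft_force: [-0.3, -0.1, -0.3]
finger_gap: 1.0
gripper_force: 0.0
time: 14.9
tool_pos: [0.6413, -0.0649, 0.2841]
eef_rot: [-180.0, 0.0, 98.5]
ft_force: [0.4, -0.7, -1.0]
finger_gap: 0.999
gripper_force: 0.0
t 14.9 [ 0.6413 -0.0649  0.2841] [-180.     0.    98.5] F [ 0.45 -0.66 -1.02] gap 0.999 q [-6. 29.  4. 66. -0. 76.]
[-0.     -0.0001  0.0576] [-0.   0.  -0.1]
```

```bash

python3 -m handwheel '[[[0,0,0.03,0,0,0,-1],[0,0,0.055,0,0,0,-1],[0,0,0.0575,0,0,0,-1],[0,0,0.0575,0,0,0,1],[0,0,0.0575,0,0,0,1]]]' 40
python3 -m handwheel '[[[0,0,0,0,0,0,1],[0,0,0,0,0,0,1],[0,0,0,0,0,0,1]]]'; python3 go.py
python3 -m handwheel '[[[0,0,-0.02,0,0,0,1],[0,0,-0.07,0,0,0,1],[0,0,-0.13,0,0,0,1],[0,0,-0.17,0,0,0,1],[0,0,-0.17,0,0,0,1]]]'
python3 go.py .522 .174 .39 163.3
```

```text
time: 15.52
tool_pos: [0.6417, -0.0649, 0.2279]
eef_rot: [179.9, 0.0, 98.5]
ft_force: [0.6, -0.8, -0.2]
finger_gap: 0.604
gripper_force: 0.0
time: 15.9
tool_pos: [0.6417, -0.0649, 0.2279]
eef_rot: [179.9, 0.0, 98.6]
ft_force: [0.7, 1.2, 6.2]
finger_gap: 0.462
gripper_force: 42.2
t 15.9 [ 0.6417 -0.0649  0.2279] [179.9   0.   98.6] F [0.71 1.21 6.2 ] gap 0.462 q [-6. 31. -1. 58. -0. 76.]
time: 16.52
tool_pos: [0.6416, -0.0649, 0.3999]
eef_rot: [179.7, 0.1, 98.6]
ft_force: [-0.3, -0.3, -5.3]
finger_gap: 0.461
gripper_force: 43.5
t 16.52 [ 0.6416 -0.0649  0.3999] [1.797e+02 1.000e-01 9.860e+01] F [-0.3  -0.28 -5.32] gap 0.461 q [-6. 26. 17. 80. -0. 76.]
[ 0.2541 -0.0827  0.0092] [  0.2   0.2 -64.7]
```

```bash

python3 - <<'E'
from h import *
a=read_camera("side"); b=read_camera("top")
for n in("side","top"):
  for r in place_of(n,"carton")[:2]: print(n,r)
c1=cv2.resize(a[170:280,190:290],None,fx=5,fy=5,interpolation=cv2.INTER_CUBIC)
c2=cv2.resize(b[196:268,205:285],None,fx=5,fy=5,interpolation=cv2.INTER_CUBIC)
o=np.zeros((550,800,3),np.uint8); o[:,:400]=c1[:,:400]; o[:360,400:]=c2
# overlay candidate inner bay/rim outline in thin lines
p=[.522,.1744,np.radians(-16.75)]
def W(x,y,z): c,s=np.cos(p[2]),np.sin(p[2]); return [p[0]+c*x-s*y,p[1]+s*x+c*y,z]
def dr(P,col):
    u=((proj("side",P)-[190,170])*5+2); v=((proj("top",P)-[205,196])*5+2)+[400,0]
    for q in(u,v): cv2.polylines(o,[q.round().astype(np.int32)],True,col,1)
dr([W(x,y,.106) for x,y in((.043,.068),(.043,-.068),(-.043,-.068),(-.043,.068))],(0,255,0))
dr([W(x,y,.004) for x,y in((.039,.024),(.039,-.024),(-.039,-.024),(-.039,.024))],(255,0,0))
dr([W(x,y,.028) for x,y in((.039,.024),(.039,-.024),(-.039,-.024),(-.039,.024))],(0,0,255))
cv2.imwrite("pics/c4.png",o[:,:,::-1])
E
```

```text
top {'uv': [254.0, 234.8], 'conf': 0.88}
top {'uv': [403.5, 171.5], 'conf': 0.42}
```

View pics/c4.png

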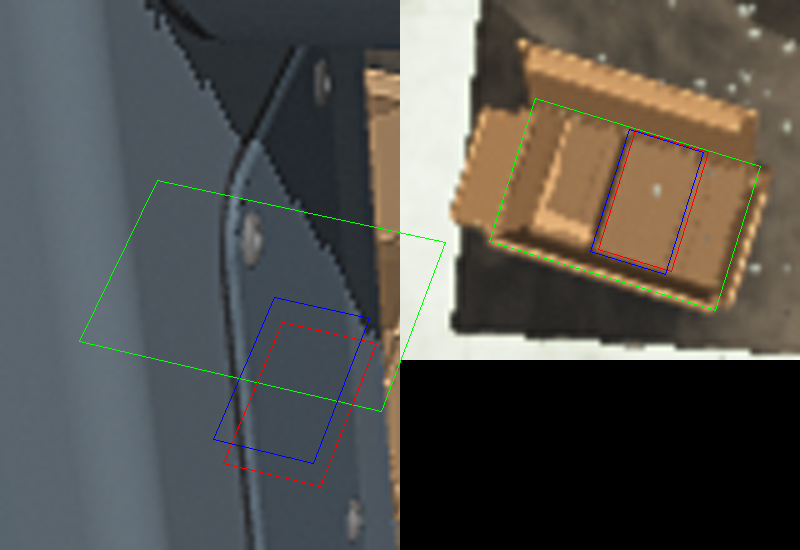

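In the top view, the projected rim (green) and bay outline (blue and red) match the carton and its cushion edges, to within about 2 mm. I'll carry the box over.

```bash

python3 -m handwheel '[[[0.02,-0.006,-0.02,0,0,-8,1],[0.06,-0.018,-0.03,0,0,-18,1],[0.1,-0.03,-0.03,0,0,-28,1],[0.15,-0.045,-0.03,0,0,-38,1],[0.18,-0.055,-0.03,0,0,-48,1]]]'
python3 go.py .522 .174 .43 163.3
```

```text
time: 17.35
tool_pos: [0.5587, 0.1066, 0.425]
eef_rot: [-179.9, -0.1, 147.0]
ft_force: [0.5, 0.1, -3.6]
finger_gap: 0.46
gripper_force: 43.6
t 17.35 [0.5587 0.1066 0.425 ] [-1.799e+02 -1.000e-01  1.470e+02] F [ 0.54  0.11 -3.55] gap 0.46 q [11. 18.  8. 80.  0. 44.]
[ 0.0675  0.0365 -0.0049] [ -0.1  -0.2 -16.3]
```

```bash

python3 -m handwheel '[[[0.03,0.015,-0.005,0,0,-8,1],[0.067,0.036,-0.005,0,0,-16.3,1],[0.0675,0.0365,0,0,0,-16.3,1],[0.0675,0.0365,0.03,0,0,-16.3,1],[0.0675,0.0365,0.06,0,0,-16.3,1]]]'
python3 -m handwheel '[[[0,0,0,0,0,0,1]]]'
python3 go.py .522 .174 .262 163.3
```

```text
time: 17.98
tool_pos: [0.5236, 0.1722, 0.3646]
eef_rot: [-179.9, -0.1, 162.8]
ft_force: [0.2, 0.2, -4.1]
finger_gap: 0.467
gripper_force: 43.5
time: 18.1
tool_pos: [0.523, 0.1718, 0.3636]
eef_rot: [-179.8, -0.3, 162.8]
ft_force: [-0.2, 0.2, -3.7]
finger_gap: 0.465
gripper_force: 43.6
t 18.1 [0.523  0.1718 0.3636] [-179.8   -0.3  162.8] F [-0.16  0.21 -3.75] gap 0.465 q [18. 17. -2. 71. -0. 35.]
[0.001  0.0022 0.1016] [-0.2 -0.3 -0.5]
```

Correct by 2 mm and lower to just above the cushions.

```bash

python3 -m handwheel '[[[0.001,0.002,0.03,0,0,0,1],[0.001,0.002,0.06,0,0,0,1],[0.001,0.002,0.085,0,0,0,1],[0.001,0.002,0.1,0,0,0,1],[0.001,0.002,0.1,0,0,0,1]]]'
python3 go.py .522 .174 .2325 163.3
```

```text
time: 18.73
tool_pos: [0.5234, 0.1745, 0.2663]
eef_rot: [-179.9, -0.1, 162.9]
ft_force: [-0.3, -0.4, -4.1]
finger_gap: 0.464
gripper_force: 43.5
t 18.73 [0.5234 0.1745 0.2663] [-1.799e+02 -1.000e-01  1.629e+02] F [-0.26 -0.41 -4.15] gap 0.464 q [ 18.  21. -12.  58.  -0.  36.]
[ 0.0012 -0.0009  0.0338] [-0.1 -0.1 -0.4]
```

```bash

python3 -m handwheel '[[[0.001,0,0.01,0,0,0,1],[0.001,0,0.018,0,0,0,1],[0.001,0,0.025,0,0,0,1],[0.001,0,0.025,0,0,0,1]]]'
python3 go.py
python3 -m handwheel '[[[0,0,0.006,0,0,0,1],[0,0,0.008,0,0,0,1],[0,0,0.008,0,0,0,1]]]'
python3 go.py
```

```text
time: 19.23
tool_pos: [0.5222, 0.175, 0.2412]
eef_rot: [-180.0, -0.0, 162.9]
ft_force: [-0.0, 0.8, -4.4]
finger_gap: 0.464
gripper_force: 43.4
t 19.23 [0.5222 0.175  0.2412] [-180.    -0.   162.9] F [-0.05  0.79 -4.44] gap 0.464 q [ 19.  22. -14.  54.  -0.  36.]
time: 19.6
tool_pos: [0.5224, 0.1751, 0.2335]
eef_rot: [-180.0, -0.0, 162.9]
ft_force: [0.0, -0.3, -3.4]
finger_gap: 0.464
gripper_force: 43.5
t 19.6 [0.5224 0.1751 0.2335] [-180.    -0.   162.9] F [ 0.   -0.25 -3.42] gap 0.464 q [ 19.  23. -14.  53.  -0.  36.]
```

```bash

python3 -m handwheel '[[[0,0,0.002,0,0,0,1],[0,0,0.002,0,0,0,1]]]'
python3 -m handwheel '[[[0,0,0,0,0,0,-0.4],[0,0,0,0,0,0,-0.4],[0,0,0,0,0,0,-0.4]]]'
python3 -m handwheel '[[[0,0,-0.03,0,0,0,-0.4],[0,0,-0.08,0,0,0,-0.4],[0,0,-0.14,0,0,0,0],[0,0,-0.19,0,0,0,1],[0,0,-0.19,0,0,0,1]]]'
python3 go.py
```

```text
time: 19.85
tool_pos: [0.5225, 0.1751, 0.232]
eef_rot: [180.0, 0.0, 162.9]
ft_force: [-0.1, -0.2, -0.8]
finger_gap: 0.466
gripper_force: 43.7
time: 20.23
tool_pos: [0.5225, 0.1751, 0.2318]
eef_rot: [180.0, 0.0, 162.9]
ft_force: [-0.3, 0.6, 0.4]
finger_gap: 0.7
gripper_force: 0.0
time: 20.85
tool_pos: [0.523, 0.1752, 0.4259]
eef_rot: [179.8, 0.3, 162.9]
ft_force: [0.4, 0.3, -0.8]
finger_gap: 0.083
gripper_force: 0.0
t 20.85 [0.523  0.1752 0.4259] [179.8   0.3 162.9] F [ 0.44  0.29 -0.85] gap 0.083 q [19. 16.  5. 79. -0. 36.]
```

The box is down. Next is the left flap: shut fingers go outside it, sweep inward, then press down.

```bash

python3 -m handwheel '[[[0,0.05,0,0,0,0,1],[0,0.1,0.01,0,0,0,1],[0,0.13,0.03,0,0,0,1],[0,0.13,0.08,0,0,0,1],[0,0.13,0.108,0,0,0,1]]]'
python3 -m handwheel '[[[0,-0.02,0,0,0,0,1],[0,-0.04,0,0,0,0,1],[0,-0.06,0,0,0,0,1],[0,-0.075,0,0,0,0,1],[0,-0.08,0,0,0,0,1]]]'
python3 go.py
python3 -m handwheel '[[[0,-0.006,0.01,0,0,0,1],[0,-0.012,0.02,0,0,0,1],[0,-0.015,0.03,0,0,0,1],[0,-0.018,0.034,0,0,0,1],[0,-0.018,0.034,0,0,0,1]]]'
python3 go.py
```

```text
time: 21.48
tool_pos: [0.5598, 0.2995, 0.3099]
eef_rot: [-179.8, -0.2, 162.9]
ft_force: [-0.2, 0.3, 0.5]
finger_gap: 0.003
gripper_force: 0.0
time: 22.1
tool_pos: [0.537, 0.2217, 0.3142]
eef_rot: [180.0, 0.0, 162.8]
ft_force: [0.1, 0.4, -0.5]
finger_gap: -0.001
gripper_force: 0.3
t 22.1 [0.537  0.2217 0.3142] [180.    0.  162.8] F [ 0.06  0.41 -0.49] gap -0.001 q [22. 21. -3. 66. -0. 40.]
time: 22.72
tool_pos: [0.5319, 0.2065, 0.2803]
eef_rot: [179.8, -0.0, 162.9]
ft_force: [-1.1, 5.5, 7.8]
finger_gap: -0.0
gripper_force: 4.0
t 22.73 [0.5319 0.2065 0.2803] [179.8  -0.  162.9] F [-1.12  5.49  7.8 ] gap -0.0 q [21. 22. -8. 60.  0. 38.]
```

```bash

python3 -m handwheel '[[[0,0,0.002,0,0,0,1],[0,0,0.002,0,0,0,1],[0,0,-0.03,0,0,0,1],[0,0,-0.09,0,0,0,1],[0,-0.03,-0.12,0,0,0,1]]]'
python3 -m handwheel '[[[0,-0.04,0,0,0,0,1],[0,-0.1,0,0,0,0,1],[0,-0.133,0.02,0,0,0,1],[0,-0.133,0.06,0,0,0,1],[0,-0.133,0.086,0,0,0,1]]]'
python3 go.py .4845 .05 .314 162.9
```

```text
time: 23.35
tool_pos: [0.5235, 0.1779, 0.4018]
eef_rot: [179.9, 0.1, 163.0]
ft_force: [0.7, 0.1, 0.1]
finger_gap: -0.001
gripper_force: 0.0
time: 23.98
tool_pos: [0.4832, 0.0493, 0.312]
eef_rot: [-180.0, -0.1, 162.8]
ft_force: [-0.8, 0.6, -0.4]
finger_gap: 0.0
gripper_force: 0.0
t 23.98 [0.4832 0.0493 0.312 ] [-1.800e+02 -1.000e-01  1.628e+02] F [-0.82  0.58 -0.42] gap 0.0 q [  6.  13. -16.  61.  -0.  23.]
[-0.001   0.0011 -0.002 ] [-0.  -0.1 -0.1]
```

```bash

python3 -m handwheel '[[[0,0.02,0,0,0,0,1],[0,0.04,0,0,0,0,1],[0,0.06,0,0,0,0,1],[0,0.075,0,0,0,0,1],[0,0.08,0,0,0,0,1]]]'
python3 go.py
python3 -m handwheel '[[[0,0.006,0.01,0,0,0,1],[0,0.012,0.02,0,0,0,1],[0,0.015,0.03,0,0,0,1],[0,0.018,0.036,0,0,0,1],[0,0.018,0.036,0,0,0,1]]]'
python3 go.py
```

```text
time: 24.6
tool_pos: [0.5078, 0.1277, 0.3139]
eef_rot: [180.0, 0.0, 163.0]
ft_force: [0.4, -0.9, -0.4]
finger_gap: 0.004
gripper_force: 0.3
t 24.6 [0.5078 0.1277 0.3139] [180.   0. 163.] F [ 0.44 -0.86 -0.37] gap 0.004 q [ 14.  16. -11.  63.  -0.  31.]
time: 25.22
tool_pos: [0.5119, 0.1422, 0.2797]
eef_rot: [-179.8, 0.1, 162.8]
ft_force: [-9.5, -11.3, 29.9]
finger_gap: -0.003
gripper_force: 15.1
t 25.23 [0.5119 0.1422 0.2797] [-1.798e+02  1.000e-01  1.628e+02] F [ -9.48 -11.31  29.87] gap -0.003 q [ 16.  18. -13.  58.  -0.  33.]
```

```bash

python3 -m handwheel '[[[0,0,-0.03,0,0,0,1],[0,0,-0.09,0,0,0,1],[0,-0.03,-0.14,0,0,0,1],[0,-0.09,-0.14,0,0,0,1],[0,-0.14,-0.14,0,0,0,1]]]'
python3 - <<'E'
from h import *
b=read_camera("top")
c2=cv2.resize(b[190:270,205:385],None,fx=4.4,fy=4.4,interpolation=cv2.INTER_CUBIC)
cv2.imwrite("pics/c5.png",c2[:,:,::-1])
E
python3 go.py
```

```text
time: 25.85
tool_pos: [0.4708, 0.0083, 0.4179]
eef_rot: [180.0, 0.0, 162.9]
ft_force: [1.2, 0.4, 0.7]
finger_gap: 0.001
gripper_force: 0.0
t 25.9 [0.469  0.0047 0.4177] [-179.8   -0.   162.8] F [-1.99 -2.96  0.16] gap -0.006 q [ 1.  8. -6. 76. -0. 18.]
```

View pics/c5.png

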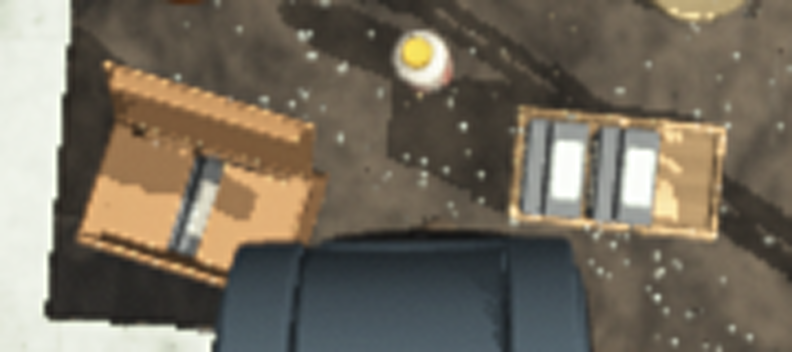

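Both flaps are folded flat, with the box visible in the gap between them at about (198,205) in the crop. The two empty boxes are in their slots. Now the lid, pushed from behind.

```bash
python3 go.py .646 .137 .44 163.2
```

```text
t 25.9 [0.469  0.0047 0.4177] [-179.8   -0.   162.8] F [-1.99 -2.96  0.16] gap -0.006 q [ 1.  8. -6. 76. -0. 18.]
[-0.1298  0.1787 -0.0228] [-0.2 -0.  -0.4]
```

```bash

python3 -m handwheel '[[[-0.05,0.01,-0.02,0,0,0,1],[-0.1,0.03,-0.023,0,0,0,1],[-0.13,0.08,-0.023,0,0,0,1],[-0.13,0.135,-0.023,0,0,0,1],[-0.13,0.178,-0.023,0,0,0,1]]]'
python3 -m handwheel '[[[0,0,0.04,0,0,0,1],[0,0,0.08,0,0,0,1],[0,0,0.107,0,0,0,1],[0,0,0.107,0,0,0,1]]]'
python3 go.py .646 .137 .333 163.2
```

```text
time: 26.52
tool_pos: [0.6491, 0.1432, 0.4392]
eef_rot: [-180.0, -0.1, 162.9]
ft_force: [-0.1, 0.0, -0.5]
finger_gap: -0.003
gripper_force: 0.0
time: 27.02
tool_pos: [0.6475, 0.1414, 0.3309]
eef_rot: [-179.9, -0.3, 162.9]
ft_force: [-0.2, -0.6, 0.9]
finger_gap: 0.001
gripper_force: 0.0
t 27.02 [0.6475 0.1414 0.3309] [-179.9   -0.3  162.9] F [-0.21 -0.57  0.91] gap 0.001 q [12. 29. 12. 73. -0. 29.]
[ 0.0001 -0.0046 -0.002 ] [-0.1 -0.3 -0.3]
```

```bash

python3 -m handwheel '[[[0.025,-0.002,0,0,0,0,1],[0.05,-0.003,0,0,0,0,1],[0.075,-0.004,0,0,0,0,1],[0.095,-0.004,0,0,0,0,1],[0.11,-0.004,0,0,0,0,1]]]'
python3 go.py
python3 -m handwheel '[[[0.012,0,0.008,0,0,0,1],[0.024,0,0.018,0,0,0,1],[0.034,0,0.03,0,0,0,1],[0.04,0,0.04,0,0,0,1],[0.04,0,0.046,0,0,0,1]]]'
python3 go.py
```

```text
time: 27.65
tool_pos: [0.5415, 0.1703, 0.3351]
eef_rot: [179.9, 0.1, 162.9]
ft_force: [0.6, -0.9, -1.1]
finger_gap: -0.002
gripper_force: 0.2
t 27.65 [0.5415 0.1703 0.3351] [1.799e+02 1.000e-01 1.629e+02] F [ 0.6  -0.91 -1.13] gap -0.002 q [17. 20. -3. 68. -0. 35.]
time: 28.28
tool_pos: [0.5035, 0.182, 0.2876]
eef_rot: [-180.0, -0.0, 162.9]
ft_force: [-1.2, -0.1, 0.4]
finger_gap: 0.003
gripper_force: 0.1
t 28.27 [0.5035 0.182  0.2876] [-180.    -0.   162.9] F [-1.19 -0.1   0.45] gap 0.003 q [ 20.  18. -12.  60.  -0.  37.]
```

Now press down gently until there is contact.

```bash

python3 -m handwheel '[[[0,0,0.003,0,0,0,1],[0,0,0.003,0,0,0,1],[0,0,0.003,0,0,0,1]]]'
python3 -m handwheel '[[[0,0,0.002,0,0,0,1],[0,0,0.002,0,0,0,1]]]'
python3 go.py
```

```text
time: 28.65
tool_pos: [0.5039, 0.1818, 0.2849]
eef_rot: [180.0, 0.0, 162.9]
ft_force: [0.4, -0.2, -0.4]
finger_gap: -0.004
gripper_force: 0.0
time: 28.9
tool_pos: [0.5038, 0.1819, 0.2841]
eef_rot: [179.9, 0.1, 162.9]
ft_force: [-3.4, -1.9, 12.9]
finger_gap: 0.002
gripper_force: 6.6
t 28.9 [0.5038 0.1819 0.2841] [1.799e+02 1.000e-01 1.629e+02] F [-3.44 -1.85 12.92] gap 0.002 q [ 20.  19. -12.  59.  -0.  37.]
```

```bash

python3 -m handwheel '[[[0,0,0.001,0,0,0,1],[0,0,-0.03,0,0,0,1],[0,0,-0.08,0,0,0,1],[0.02,0.03,-0.13,0,0,0,1],[0.05,0.08,-0.13,0,0,0,1]]]'
python3 -m handwheel '[[[0.04,0.04,0,0,0,0,1],[0.08,0.08,0,0,0,0,1],[0.12,0.12,0,0,0,0,1],[0.16,0.16,0,0,0,0,1],[0.2,0.2,0,0,0,0,1]]]'
python3 - <<'E'
from h import *
a=read_camera("side"); b=read_camera("top")
o=np.vstack([cv2.resize(a[165:285,190:420],(690,360),interpolation=cv2.INTER_CUBIC)[:,:],cv2.resize(b[195:270,205:385],(690,238+50),interpolation=cv2.INTER_CUBIC)[:238]])
cv2.imwrite("pics/c6.png",o[:,:,::-1])
E
python3 go.py
```

```text
time: 29.52
tool_pos: [0.4802, 0.2733, 0.4171]
eef_rot: [179.7, 0.3, 162.7]
ft_force: [1.6, 0.4, -0.7]
finger_gap: 0.0
gripper_force: 0.0
time: 30.15
tool_pos: [0.3461, 0.5246, 0.4128]
eef_rot: [180.0, 0.0, 162.9]
ft_force: [1.9, -0.4, -0.8]
finger_gap: -0.001
gripper_force: 0.0
t 30.25 [0.3444 0.5271 0.4118] [ 1.800e+02 -1.000e-01  1.632e+02] F [-0.08 -0.47  0.4 ] gap 0.0 q [57. 24. 16. 82.  0. 74.]
```

View pics/c6.png

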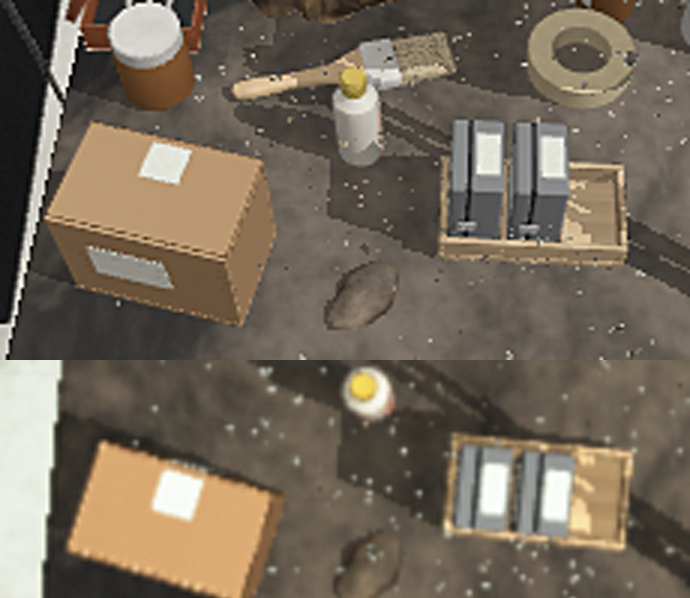

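The carton is shut flat, its lid at about (160,190) in the crop. The two empty boxes are upright in their slots at (480,180) and (540,180), the bystanders near the work are where they were, and the arm is clear.

```bash
python3 -c "
from plant import finish_job
print(finish_job())"
```

```text
the job is handed in; nothing more can be done
None
```

I handed the job in at about 30 s. The full box (box 3, about 4.7 N) stands in the carton bay with both flaps and the lid folded shut, and the two empty boxes are upright in their own slots; the judge returned no verdict.

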